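# Shut the kit drawer and hold the bead tray up level

### The arm

A 7-joint arm with a two-finger parallel gripper is mounted at the origin on the work surface. World frame = base frame: x ahead of the robot, y to its left, z up, the work surface at z = 0. Lengths are in m, angles in rad, forces in N, time in s.
With the tool pointing down it reaches from about 0.4 to 0.875 m from the base axis. Payload 4.4 kg.
Tool frame: the origin (TCP) lies on the centre line of the jaws, within the pads' length; the fingertips stand 11 mm ahead of it and the grasp point (between the pads) lies 8 mm behind it; x points along the fingers, z is the direction in which the jaws open and shut, and the axes are right-handed (so a half turn about x gives the same grasp; the last joint's range is limited). The gripper opens to 85 mm and grips with 20 to 120 N. Pads are 22 mm wide; open, the fingers measure 114 mm over their backs; the gripper's body (76 mm by 85 mm) begins 54 mm behind the grasp point. The pads swing forward as they close: fully open they stand 13 mm farther back than shut.
Start: joints at [-1.363, 0.628, 0.038, 1.517, -0.027, 0.996, -0.02], TCP at [0.176, 0.626, 0.242] pointing down, gripper open.
Joint ranges: [-3.06, 3.06], [-0.37, 2.12], [-1.25, 1.32], [0.18, 2.47], [-1.1, 4.24], [0.23, 1.98], [-2.94, 2.94]. Speed limits (rad/s): [2.57, 2.57, 3.14, 3.14, 3.14, 3.14, 3.14].

### API

Orientations are given as a unit quaternion [w, x, y, z].
In Python, from bench import sensors, grab_frame, camera_info, workorder gives the robot as it stands.
- The arm moves only by the tool carry_out, never from a script. Its argument "moves" is text: rows parted by semicolons, each of 4 numbers parted by spaces: the shift along the world's x, y, z scaled (see below), then the turn about the world's z scaled (see below). A call has 1 to 8 rows; each row is the pose to reach, as a shift and turn from the pose commanded when the call began; what a row does not reach only later rows make up. The controller multiplies each number of a shift by 0.25 m and each number of a turn by 120 degrees. A row lasts 1/12 s, in which the tool goes at most 41.7 mm and 7.16 degrees, less where a joint would pass 70% of its speed; a pose out of reach is approached as far as the arm can. A call with a number of a shift or a turn outside -1 to 1 is refused whole. A call with a gripper value outside its range is refused whole. "claw" is the opening, from 0 (shut) to 1 (fully open), set as the call begins (left out, the last holds). The fingers move at their own pace and stop on an object; the grip force is fixed at half the most. Time passes only in rows, so rows that repeat a pose let the fingers close. It gives the time, the measured TCP pose, the force and the opening at its end, in the units of the state.
- sensors.get_state(): the state, without advancing time (a new reading comes with each control period).
- grab_frame(name): name is "side" or "top"; returns (picture, depth): 384x512x3 uint8, red, green, blue; 384x512 float32, m along the optical axis (not along the pixel's ray), 0 where there is no reading.
- camera_info(name): a dict with "intrinsics" (3x3 intrinsics, pixels), "extrinsics" (4x4, takes a point from camera to world coordinates). Camera axes: x right, y down, z forward; pixel columns grow to the right and rows downward; lengths in m; the calibration is good to about 2 mm. A picture is of the moment at which its call begins. camera_info takes no time and is no camera call.
- workorder.hand_in(): hands the job in, once; it reports no verdict.
The state is a dict: "time_s": time; "joints": joint angles; "joint_velocities": joint speeds; "effort": joint torques, N m; "tcp_pos": TCP position; "eef_rot": TCP orientation; "ft_force": force on the tool from outside, world axes, zero at the start; "wrist_torque": the same for the moment, N m; "opening": finger opening in m.
Only numpy, scipy, OpenCV 4.12 (cv2) and the standard library are available. Lean on these libraries where they do the work, as an engineer would, in place of code of your own. Each camera call takes 0.05 s, during which the arm holds its last target.

### The job

Close up the training kit: first push the open drawer of the grey kit unit fully home, until its catch seats. Then take the blue carry tray standing on top of the unit by its yellow handle bar, with the bead jar and pill box still in it, and without shoving it along the unit lift it straight up until its bottom is about 10 cm above the unit's top, keeping it level all the way. Finish while still holding it there, steady and level over the unit, with the drawer shut and nothing else on the table disturbed.

Things in the scene. Friction and masses are not known exactly. Their poses are not given: they have to be found in the camera images.
- unit: Fixed low grey kit unit with one drawer, 260 mm deep (its x) x 260 mm wide (its y) x 85 mm high. Origin at the centre of its underside on the table; its own -x is the front, where the drawer comes out; z up. Its place and turn vary.
- unit_drawer0 (a joint): The drawer's opening in m: 0 fully home, grows as it comes out of the unit's front along the unit's -x. It stands 50 to 110 mm open at the start. It slides with about 1 N of friction and stays where it is left. A spring catch resists from about 9 mm open (about 5.5 N is needed to pass it), is passed at about 4 mm, then pulls the drawer in against its stop at 0.
- unit_drawer0_handle (a point): Middle of the drawer's straight round steel handle bar, 47 mm above the table. The bar is about 110 mm long, parallel to the unit's y, 11 mm thick, and stands 35 mm out from the drawer's black front (a 15 mm thick panel 254 mm wide, from 13 to 71 mm above the table). This point is 165 mm in front of the unit's origin with the drawer home, and moves with the drawer.
- tray: Loose blue carry tray, about 0.28 kg empty, 200 (x) x 130 (y) mm, walls 40 mm high, a lengthwise partition at y = 0. Origin: centre of its underside, z up. Two end uprights 110 mm high carry a yellow handle bar along the tray's x over y = 0: 14 mm wide (y) x 20 mm high, centre 100 mm above the origin, free length 188 mm. It stands on the unit's top, its x along the unit's y within 26 degrees.
- bead_jar: Loose clear jar with coloured beads and a red lid, 44 mm across, 55 mm high, about 0.07 kg (varies), standing in the tray on its +y side. Origin at the centre of its underside.
- pill_box: Loose white pill box with coloured lids, 100 x 34 x 24 mm, about 0.06 kg (varies), lying in the tray on its -y side. Origin at the centre of its underside.
- cup: Bystander: loose brown paper cup, 76 mm across, 95 mm high, on the table. Origin at the centre of its underside.
- pill_bottle: Bystander: loose amber pill bottle, 48 mm across, 85 mm high, on the table. Origin at the centre of its underside.
- peg_yellow: Bystander: yellow clothes peg lying on the table, 75 x 10 x 15 mm. Origin under its middle.
- peg_red: Bystander: red clothes peg lying on the table, 75 x 10 x 15 mm. Origin under its middle.
- goggles: Bystander: black goggles with amber lenses lying on the table, 55 x 150 x 37 mm. Origin under its middle.
Not all that is in view belongs to the job. There is more than one size of the tray; the job needs the larger.

How it is judged:
By the outcome, as a careful person would: the job done as asked, in the order asked, and still so for the second after the job is handed in, while the arm keeps its last pose, push and grip.
It also fails if it takes over 48 s, if anything falls off the work surface, if the arm or the gripper's body presses on something with over 40 N, if the wrist force passes 120 N, or if a joint passes its speed limit or range.

## Working session

There is one attempt and no reset: what is moved stays moved. The work goes in short steps, Python scripts to look and compute and a tool call to move; the robot and the scene stay as the last step left them, time stands still between calls to the robot, and variables do not carry over. Pictures are saved under pics/ and viewed, and the job is handed in when it is done.

Besides the shell and the picture viewer there is one more tool, called after "Request:" by a JSON object that holds its "name" and its "arguments", one argument or row to a line. carry_out: Moves the arm, as the interface text tells. Its arguments: {"type":"object","properties":{"moves":{"type":"string"},"claw":{"type":"number"}},"required":["moves"]}

```bash
mkdir -p pics
cat > h.py <<'E'
import numpy as np, cv2
from bench import sensors, grab_frame, camera_info, workorder
def snap(n,tag):
    im,d=grab_frame(n); cv2.imwrite(f'pics/{tag}.png',im[:,:,::-1]); np.savez(f'{tag}.npz',im=im,d=d); return im,d
def cloud(n,d):
    c=camera_info(n);K=np.array(c['intrinsics']);T=np.array(c['extrinsics'])
    v,u=np.indices(d.shape); P=np.stack([(u-K[0,2])/K[0,0]*d,(v-K[1,2])/K[1,1]*d,d],-1)
    W=P@T[:3,:3].T+T[:3,3]; W[d==0]=np.nan; return W
E
python3 - <<'E'
from h import *
for n in('top','side'):
    im,d=snap(n,n+'0'); W=cloud(n,d); print(n,np.round(camera_info(n)['extrinsics'],3))
print(sensors.get_state())
E
```

```text
top [[ 0.01  -0.976  0.219  0.188]
 [-1.    -0.008  0.008 -0.019]
 [-0.006 -0.219 -0.976  1.36 ]
 [ 0.     0.     0.     1.   ]]
side [[ 0.702 -0.407  0.584 -0.251]
 [-0.712 -0.426  0.558 -0.689]
 [ 0.022 -0.808 -0.589  0.778]
 [ 0.     0.     0.     1.   ]]
{'time_s': 0.1, 'joints': array([-1.36284646,  0.62926354,  0.03845394,  1.5182449 , -0.027012  ,
        0.99630967, -0.01999324]), 'joint_velocities': array([ 1.80799755e-05, -2.61944874e-03,  4.37190205e-04, -3.62608435e-03,
       -3.61824689e-05, -1.01980451e-04, -5.36662857e-05]), 'effort': array([ 2.78406922e-03, -5.64531434e+01,  1.23029385e+00, -1.93974620e+01,
        1.12127163e-02,  5.33768543e-03,  2.48945184e-05]), 'tcp_pos': array([0.17555096, 0.62529119, 0.24148217]), 'eef_rot': array([ 0.56307044, -0.42746577,  0.56402719,  0.42672945]), 'ft_force': array([-0.48533055,  0.44050739,  0.1677312 ]), 'wrist_torque': array([-0.00949562, -0.00992936, -0.00877043]), 'opening': 0.08522806858594996}
```

View pics/top0.png

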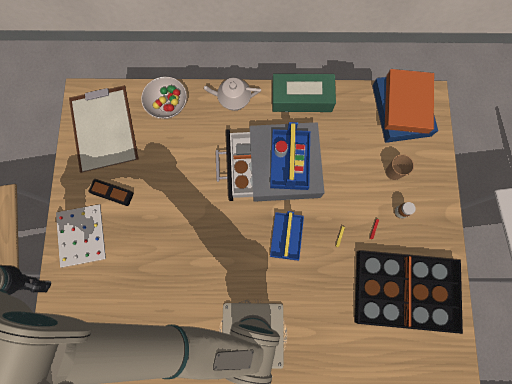

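View pics/side0.png

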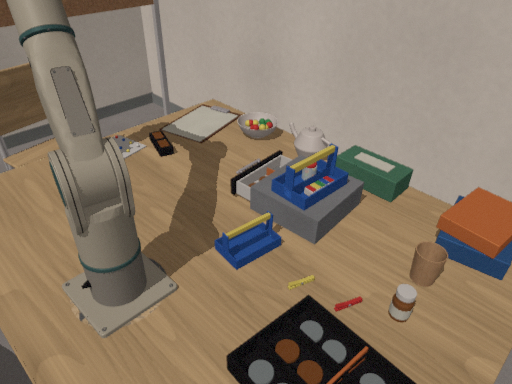

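The top view shows the unit at about (287,160) px, with its drawer opening to image left (world +y). The drawer handle is at about (219,163). The large tray's yellow bar runs from (292,125) to (292,180). The smaller decoy tray is at (287,235).

Run:
```python
from h import *
z=np.load('top0.npz');im,d=z['im'],z['d'];W=cloud('top',d)
v,u=np.indices(d.shape)
box=(u>200)&(u<335)&(v>100)&(v<212)
hsv=cv2.cvtColor(im,cv2.COLOR_RGB2HSV)
def rect(m,name):
    m=m.astype(np.uint8); n,l,s,c=cv2.connectedComponentsWithStats(m); k=1+np.argmax(s[1:,4]); m=l==k
    P=W[m]; r=cv2.minAreaRect(P[:,:2].astype(np.float32)); print(name,m.sum(),'c',np.round(r[0],4),'size',np.round(r[1],4),'ang',round(r[2],2),'z',np.round(np.median(P[:,2]),4)); return P
Z=W[...,2]
rect(box&(Z>.075)&(Z<.3)&(u>245),'unit')
rect(box&(Z>.08)&(Z<.095)&(hsv[...,1]<60),'unittop')
bar=box&(hsv[...,0]>20)&(hsv[...,0]<35)&(hsv[...,1]>120)&(Z>.15)
P=rect(bar,'bar')
m=P[:,:2].mean(0);U,S,V=np.linalg.svd(P[:,:2]-m,full_matrices=False);print(m,V[0],np.degrees(np.arctan2(V[0][1],V[0][0])),np.percentile((P[:,:2]-m)@V[0],[0,100]),P[:,2].max())
rect(box&(hsv[...,0]>100)&(hsv[...,0]<130)&(hsv[...,1]>120)&(Z>.1),'tray')
rect(box&(u<226)&(Z>.03)&(Z<.07),'handle')
rect(box&(u<235)&(u>224)&(Z>.06)&(Z<.08),'front')
# side
z=np.load('side0.npz');im,d=z['im'],z['d'];W=cloud('side',d);hsv=cv2.cvtColor(im,cv2.COLOR_RGB2HSV);v,u=np.indices(d.shape)
box=(u>220)&(u<370)&(v>130)&(v<245);Z=W[...,2]
rect(box&(Z>.08)&(Z<.09)&(hsv[...,1]<60),'unittop')
P=rect(box&(hsv[...,0]>20)&(hsv[...,0]<35)&(hsv[...,1]>120)&(Z>.15),'bar');print(P.mean(0),P.max(0))
im=cv2.resize(im[120:250,210:380],None,fx=4,fy=4);cv2.imwrite('pics/c.png',im[:,:,::-1])
z=np.load('top0.npz');cv2.imwrite('pics/ct.png',cv2.resize(z['im'][100:220,200:340],None,fx=5,fy=5)[:,:,::-1])
```

```text
unit 4987 c [ 0.5971 -0.1093] size [0.2645 0.2448] ang 3.65 z 0.0862
unittop 2369 c [ 0.5954 -0.1094] size [0.2608 0.2447] ang 3.6 z 0.0839
bar 236 c [ 0.5858 -0.1219] size [0.014  0.1879] ang 87.83 z 0.1933
[ 0.58392376 -0.12173872] [-0.99929301  0.03759637] 177.84537870137717 [-0.09590151  0.0920482 ] 0.20035574424955294
tray 462 c [ 0.5864 -0.1216] size [0.1297 0.2021] ang 87.79 z 0.1228
handle 124 c [0.5807 0.1224] size [0.1204 0.0332] ang 1.5 z 0.0502
front 377 c [0.5833 0.0881] size [0.2538 0.0248] ang 3.7 z 0.0701
unittop 1597 c [ 0.595  -0.1097] size [0.2645 0.2473] ang 3.55 z 0.0864
bar 316 c [ 0.5865 -0.1255] size [0.0151 0.1932] ang 87.17 z 0.1931
[ 0.58335684 -0.12656377  0.19100707] [ 0.68305423 -0.11504564  0.1995716 ]
```

View pics/ct.png

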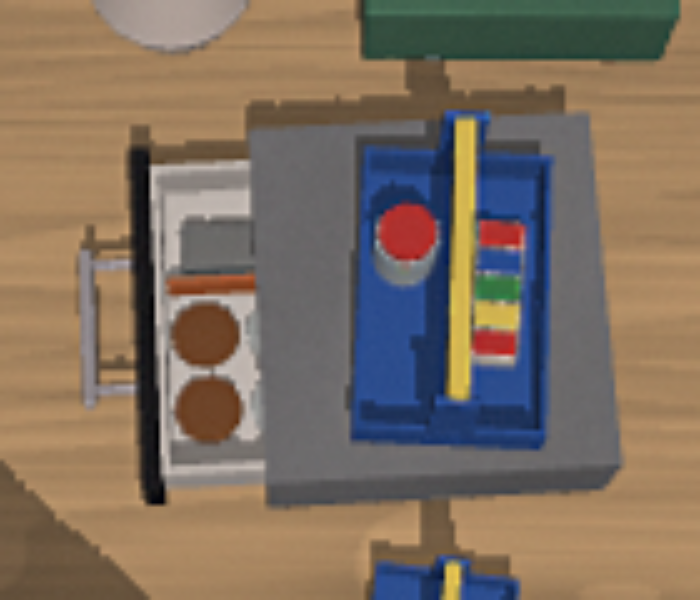

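Run:
```python
from h import *
from scipy.spatial.transform import Rotation as R
q=sensors.get_state()['eef_rot']; M=R.from_quat(np.r_[q[1:],q[0]]).as_matrix(); print(np.round(M,3), 'z yaw',np.degrees(np.arctan2(M[1,2],M[0,2])))
for n in('top','side'):
    z=np.load(n+'0.npz');im,d=z['im'],z['d'];W=cloud(n,d);Z=W[...,2];hsv=cv2.cvtColor(im,cv2.COLOR_RGB2HSV)
    m=(hsv[...,0]>20)&(hsv[...,0]<35)&(hsv[...,1]>120)&(Z>.17)&(abs(W[...,0]-.586)<.13)&(abs(W[...,1]+.12)<.05)
    P=W[m]; 
    for lo in(.17,.185,.19): 
        Q=P[P[:,2]>lo]; p=np.polyfit(Q[:,0]-.586,Q[:,1],1); r=Q[:,1]-np.polyval(p,Q[:,0]-.586); print(n,lo,len(Q),p,np.degrees(np.arctan(p[0])),np.percentile(r,[2,98]))
    # handle bar
    nn=np.array([-.063,.998]);t=np.array([.998,.063]);o=np.array([.595,-.1019])
    a=(W[...,:2]-o)@nn; b=(W[...,:2]-o)@t
    m=(a>.215)&(a<.26)&(abs(b)<.035)&(Z>.03)&(Z<.07); 
    if m.sum(): print('handle',m.sum(),np.percentile(a[m],[2,50,98]),np.median(Z[m]))
    m=(a>.17)&(a<.215)&(abs(b)<.12)&(Z>.06)&(Z<.08); print('front',m.sum(),np.percentile(a[m],[1,99]))
    m=(a>.1)&(a<.13)&(abs(b)<.12)&(Z>.08)&(Z<.09); print('carc front',np.percentile(a[m],[99.5]))
    m=(a>.215)&(a<.26)&(abs(b)<.1)&(Z>.03)&(Z<.07); print('handle b',np.percentile(b[m],[1,99]))
```

```text
[[-0.    -0.963  0.27 ]
 [-0.002  0.27   0.963]
 [-1.    -0.    -0.002]] z yaw 74.31490507949043
top 0.17 236 [-0.03742287 -0.12181642] -2.143172619721662 [-0.00642492  0.00674581]
top 0.185 236 [-0.03742287 -0.12181642] -2.143172619721662 [-0.00642492  0.00674581]
top 0.19 213 [-0.03444483 -0.12178493] -1.972763725076026 [-0.00647849  0.00675115]
handle 56 [0.23297131 0.23702366 0.24170912] 0.05038771597890257
front 361 [0.1749254  0.20235426]
carc front [0.11484011]
handle b [-0.05844081  0.05873384]
side 0.17 316 [-0.04262188 -0.12667643] -2.44057694778923 [-0.00395516  0.00823545]
side 0.185 249 [-0.04410412 -0.12618131] -2.5253433443342854 [-0.00436243  0.0078213 ]
side 0.19 190 [-0.04234067 -0.12543809] -2.424493317473109 [-0.00491066  0.00716223]
handle 48 [0.23057154 0.23474031 0.24012025] 0.052898068046759894
front 401 [0.1741325  0.20165778]
carc front [0.11601536]
handle b [-0.05965478  0.05542143]
```

Request:
{"name": "carry_out", "arguments": {
  "moves": "0.06 -0.066 0 0.02;0.17 -0.187 0 0.05;0.29 -0.319 0 0.08;0.41 -0.451 0 0.11;0.53 -0.583 0 0.14;0.65 -0.715 0 0.161;0.74 -0.81 0 0.161;0.8 -0.88 0 0.161",
  "claw": 0
}}

```text
time_s: 0.77
tcp_pos: [0.3792, 0.4012, 0.242]
eef_rot: [-0.485, 0.515, -0.486, -0.513]
ft_force: [1.1, -0.3, -0.0]
opening: -0.0001
```

Request:
{"name": "carry_out", "arguments": {
  "moves": "0.08 -0.088 0 0;0.2 -0.22 0 0;0.32 -0.352 0 0;0.44 -0.484 0 0;0.56 -0.616 0 0;0.68 -0.748 0 0;0.77 -0.84 0 0;0.8 -0.875 0 0"
}}

```text
time_s: 1.43
tcp_pos: [0.5798, 0.1799, 0.2419]
eef_rot: [-0.485, 0.515, -0.486, -0.512]
ft_force: [0.6, -0.4, -0.6]
opening: -0.0001
```

Request:
{"name": "carry_out", "arguments": {
  "moves": "0 0 -0.08 0;0 0 -0.22 0;0 0 -0.36 0;0 0 -0.5 0;0 0 -0.62 0;0 0 -0.72 0;0 0 -0.78 0;0 0 -0.8 0"
}}

```text
time_s: 2.1
tcp_pos: [0.5734, 0.1863, 0.039]
eef_rot: [0.482, -0.515, 0.486, 0.517]
ft_force: [-0.3, 0.8, -0.1]
opening: -0.0003
```

Run:
```python
from h import *
s=sensors.get_state();print(s['tcp_pos'],s['ft_force'])
im,d=snap('side','side1');cv2.imwrite('pics/c1.png',cv2.resize(im[60:260,160:380],None,fx=3,fy=3)[:,:,::-1])
im,d=snap('top','top1');cv2.imwrite('pics/ct1.png',cv2.resize(im[60:260,150:370],None,fx=3,fy=3)[:,:,::-1])
```

```text
[0.57344801 0.18626248 0.03899444] [-0.33501117  0.79569174 -0.05280803]
```

View pics/c1.png

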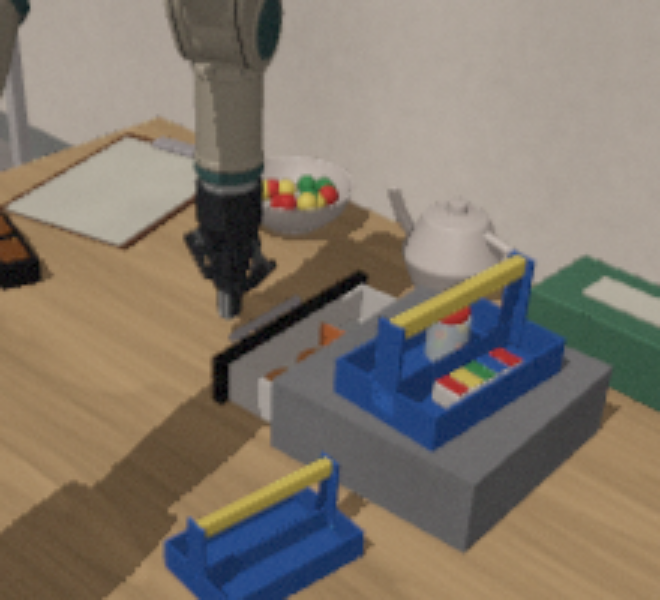

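View pics/ct1.png

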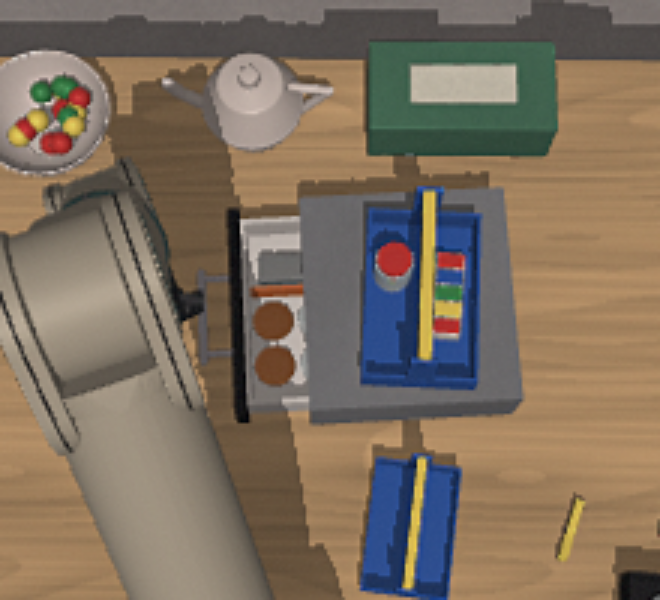

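The closed fingertips stand just in front of the middle of the handle bar (crop 190,305) and clear of everything else. I'll push along the drawer axis.

Request:
{"name": "carry_out", "arguments": {
  "moves": "0.002 -0.03 0 0;0.004 -0.07 0 0;0.007 -0.11 0 0;0.01 -0.155 0 0;0.013 -0.2 0 0;0.015 -0.245 0 0;0.018 -0.285 0 0;0.02 -0.32 0 0"
}}

```text
time_s: 2.87
tcp_pos: [0.5811, 0.1053, 0.0426]
eef_rot: [-0.484, 0.516, -0.484, -0.515]
ft_force: [0.1, 1.1, 1.6]
opening: 0.0001
```

Request:
{"name": "carry_out", "arguments": {
  "moves": "0.001 -0.015 0 0;0.002 -0.03 0 0;0.003 -0.04 0 0;0.003 -0.05 0 0;0.004 -0.06 0 0;0.004 -0.06 0 0"
}}

```text
time_s: 3.37
tcp_pos: [0.5816, 0.0917, 0.0422]
eef_rot: [0.484, -0.516, 0.484, 0.516]
ft_force: [-1.0, 0.6, -0.5]
opening: 0.0001
```

Request:
{"name": "carry_out", "arguments": {
  "moves": "0.001 -0.01 0 0;0.001 -0.018 0 0;0.002 -0.026 0 0;0.002 -0.034 0 0;0.003 -0.04 0 0;0.003 -0.044 0 0;0.003 -0.044 0 0"
}}

```text
time_s: 3.95
tcp_pos: [0.5822, 0.0816, 0.0422]
eef_rot: [0.484, -0.516, 0.484, 0.516]
ft_force: [-0.6, 0.8, -0.1]
opening: 0.0001
```

```bash
cat >> h.py <<'E'
def drawer(n,tag):
    im,d=snap(n,tag);W=cloud(n,d);Z=W[...,2]
    nn=np.array([-.063,.998]);t=np.array([.998,.063]);o=np.array([.595,-.1019])
    a=(W[...,:2]-o)@nn; b=(W[...,:2]-o)@t; v=im.max(-1)
    m=(a>.1)&(a<.215)&(abs(b)<.12)&(Z>.064)&(Z<.078)&(v<45); print(n,'front panel a',m.sum(),np.percentile(a[m],[1,50,99]) if m.sum() else '')
    m=(a>.14)&(a<.26)&(abs(abs(b)-.035)<.016)&(Z>.04)&(Z<.062); print('handle',m.sum(),np.percentile(a[m],[2,50,98]) if m.sum() else '')
    return im
E
python3 - <<'E'
from h import *
s=sensors.get_state();print(s['tcp_pos'],s['ft_force'])
im=drawer('side','side2');cv2.imwrite('pics/c2.png',cv2.resize(im[60:260,160:380],None,fx=3,fy=3)[:,:,::-1])
im=drawer('top','top2');cv2.imwrite('pics/ct2.png',cv2.resize(im[60:260,150:370],None,fx=3,fy=3)[:,:,::-1])
E
```

```text
[0.58221519 0.08155239 0.0422192 ] [-0.57262485  0.76979952 -0.09567413]
side front panel a 13 [0.12740374 0.17306261 0.18849891]
handle 53 [0.1537722  0.16323113 0.16910257]
top front panel a 32 [0.11645041 0.11960545 0.12580076]
handle 0
```

View pics/c2.png

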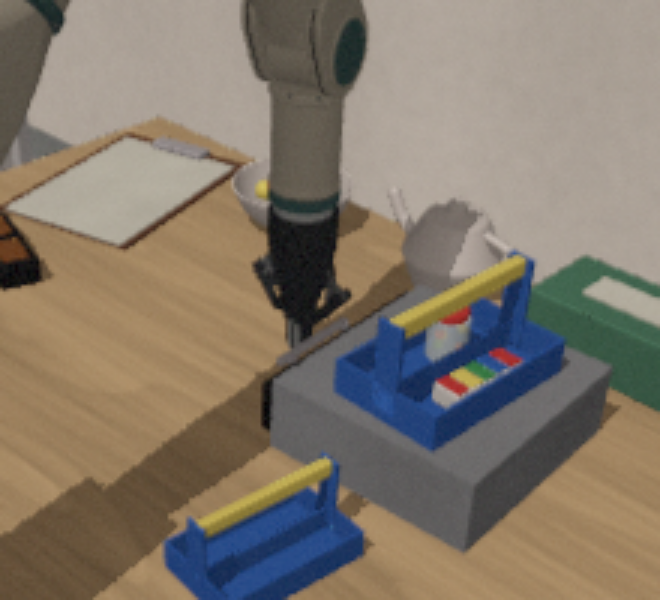

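View pics/ct2.png

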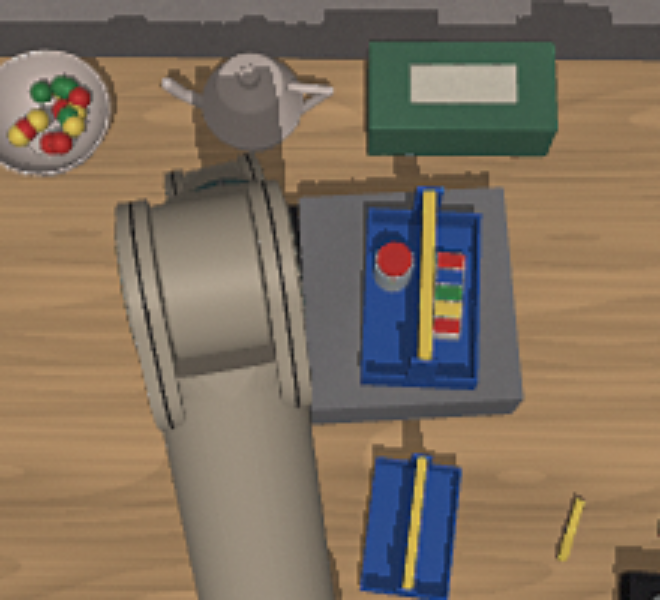

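The drawer front sits against the carcase and the handle is at about 163 mm. I'll press a little more to feel for the stop.

Request:
{"name": "carry_out", "arguments": {
  "moves": "0 -0.006 0 0;0.001 -0.012 0 0;0.001 -0.016 0 0;0.001 -0.016 0 0"
}}

```text
time_s: 4.38
tcp_pos: [0.5824, 0.0798, 0.0423]
eef_rot: [0.484, -0.515, 0.483, 0.517]
ft_force: [-1.8, 7.6, -0.4]
opening: -0.0001
```

Request:
{"name": "carry_out", "arguments": {
  "moves": "0 -0.012 0 0;0.001 -0.024 0 0;0.001 -0.024 0 0;0.001 -0.024 0 0"
}}

```text
time_s: 4.72
tcp_pos: [0.5824, 0.0795, 0.0424]
eef_rot: [0.485, -0.515, 0.48, 0.519]
ft_force: [-2.5, 16.8, -0.6]
opening: -0.0003
```

Only 0.3 mm of travel at 17 N, so it is against the stop. I'll retreat and rise.

Request:
{"name": "carry_out", "arguments": {
  "moves": "0 0.05 0 0;-0.004 0.12 0 0;-0.008 0.18 0.1 0;-0.008 0.2 0.26 0;-0.008 0.2 0.42 0;-0.008 0.2 0.58 0;-0.008 0.2 0.72 0;-0.008 0.2 0.8 0"
}}

```text
time_s: 5.38
tcp_pos: [0.5829, 0.1201, 0.247]
eef_rot: [-0.486, 0.517, -0.483, -0.514]
ft_force: [0.2, -0.1, -0.1]
opening: -0.0
```

Run:
```python
from h import *
s=sensors.get_state();print(s['tcp_pos'],s['ft_force'])
im=drawer('side','side3');cv2.imwrite('pics/c3.png',cv2.resize(im[60:260,160:380],None,fx=3,fy=3)[:,:,::-1])
```

```text
[0.5829455  0.12012769 0.24699547] [ 0.24441923 -0.13257717 -0.11205158]
side front panel a 0 
handle 53 [0.15154462 0.16097838 0.16836624]
```

View pics/c3.png

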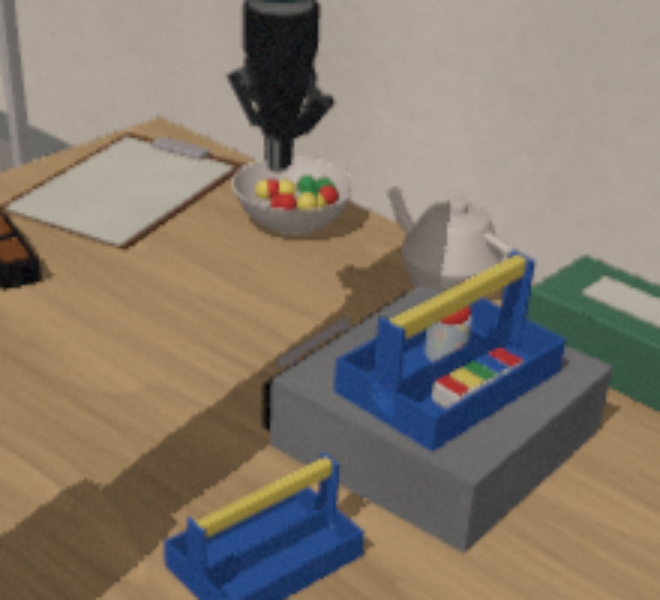

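Request:
{"name": "carry_out", "arguments": {
  "moves": "0 -0.05 0.05 -0.01;0.005 -0.19 0.1 -0.02;0.01 -0.34 0.1 -0.03;0.015 -0.49 0.1 -0.04;0.02 -0.64 0.1 -0.049;0.025 -0.79 0.1 -0.049;0.03 -0.91 0.1 -0.049;0.032 -0.97 0.1 -0.049",
  "claw": 0.6
}}

```text
time_s: 6.1
tcp_pos: [0.587, -0.1296, 0.2665]
eef_rot: [0.51, -0.488, 0.514, 0.487]
ft_force: [-0.4, -0.0, -0.1]
opening: 0.0513
```

Request:
{"name": "carry_out", "arguments": {
  "moves": "0 0 0 0;0 0 0 0;0 0 0 0"
}}

```text
time_s: 6.35
tcp_pos: [0.5885, -0.1205, 0.2668]
eef_rot: [0.51, -0.49, 0.51, 0.491]
ft_force: [0.2, 0.5, 0.7]
opening: 0.0514
```

Run:
```python
from h import *
from scipy.spatial.transform import Rotation as R
s=sensors.get_state();print(s['tcp_pos'],s['ft_force'],s['opening'])
q=s['eef_rot']; M=R.from_quat(np.r_[q[1:],q[0]]).as_matrix(); print(np.round(M,3), 'z yaw',np.degrees(np.arctan2(M[1,2],M[0,2])))
im,d=snap('side','side4');cv2.imwrite('pics/c4.png',cv2.resize(im[60:260,200:420],None,fx=3,fy=3)[:,:,::-1])
```

```text
[ 0.58845068 -0.12052182  0.26678454] [0.15672786 0.50659184 0.68182542] 0.05137364653628945
[[-0.001 -0.999  0.039]
 [ 0.001  0.039  0.999]
 [-1.     0.002  0.001]] z yaw 87.76941742309151
```

View pics/c4.png

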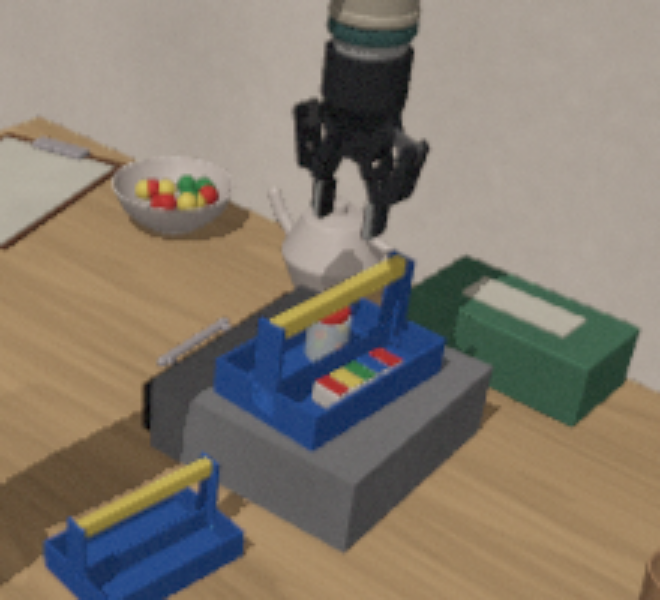

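The gripper hangs open over the bar with yaw matched. I'll descend with small x/y corrections.

Request:
{"name": "carry_out", "arguments": {
  "moves": "0.005 -0.005 -0.04 0;0.01 -0.009 -0.1 0;0.012 -0.009 -0.17 0;0.012 -0.009 -0.24 0;0.012 -0.009 -0.3 0;0.012 -0.009 -0.34 0;0.012 -0.009 -0.355 0;0.012 -0.009 -0.36 0"
}}

```text
time_s: 7.07
tcp_pos: [0.5916, -0.1229, 0.1764]
eef_rot: [0.509, -0.49, 0.51, 0.491]
ft_force: [-0.5, 0.3, 0.3]
opening: 0.0517
```

Request:
{"name": "carry_out", "arguments": {
  "moves": "0 0 0 0;0 0 0 0"
}}

```text
time_s: 7.23
tcp_pos: [0.5926, -0.1237, 0.1781]
eef_rot: [0.51, -0.491, 0.509, 0.49]
ft_force: [0.3, -1.1, 0.5]
opening: 0.0511
```

Run:
```python
from h import *
s=sensors.get_state();print(s['tcp_pos'],s['ft_force'],s['opening'])
im,d=snap('side','side5');cv2.imwrite('pics/c5.png',cv2.resize(im[110:260,230:370],None,fx=4,fy=4)[:,:,::-1])
W=cloud('side',d);hsv=cv2.cvtColor(im,cv2.COLOR_RGB2HSV);dark=(im.max(-1)<70)&(W[...,2]>.15)&(W[...,2]<.195)&(abs(W[...,0]-.59)<.06)&(abs(W[...,1]+.122)<.07)
P=W[dark];print(len(P));
for lo in np.arange(-.19,-.05,.01):
    Q=P[(P[:,1]>lo)&(P[:,1]<=lo+.01)]; 
    if len(Q): print(round(lo,3),len(Q),Q.mean(0).round(4),Q.min(0).round(4))
```

```text
[ 0.59260555 -0.12365448  0.17808985] [ 0.3472099  -1.07322262  0.54795076] 0.051133684789766654
46
-0.17 6 [ 0.5913 -0.1611  0.1903] [ 0.5876 -0.1633  0.183 ]
-0.16 16 [ 0.5885 -0.1579  0.1849] [ 0.582  -0.16    0.1736]
-0.1 23 [ 0.5935 -0.096   0.186 ] [ 0.5831 -0.0984  0.1764]
-0.09 1 [ 0.5909 -0.0822  0.1928] [ 0.5909 -0.0822  0.1928]
```

View pics/c5.png

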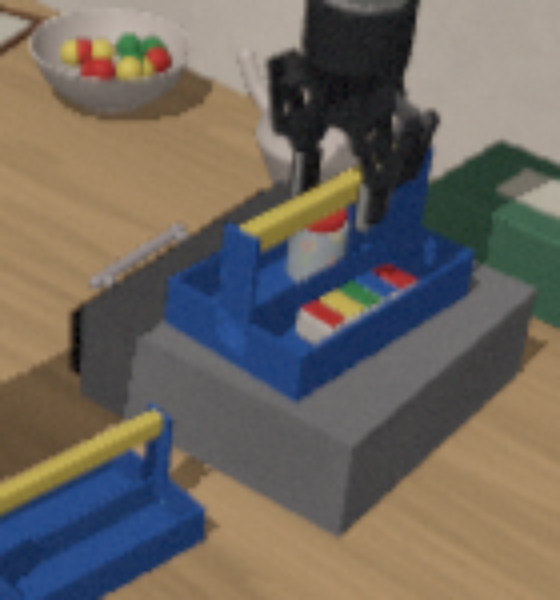

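Request:
{"name": "carry_out", "arguments": {
  "moves": "0 0 0 0;0 0 0 0;0 0 0 0;0 0 0 0",
  "claw": 0.26
}}

```text
time_s: 7.62
tcp_pos: [0.5921, -0.1237, 0.1776]
eef_rot: [0.51, -0.49, 0.51, 0.49]
ft_force: [0.4, 0.4, -0.2]
opening: 0.0219
```

Run:
```python
from h import *
s=sensors.get_state();print(s['tcp_pos'],s['ft_force'],s['opening'])
im,d=snap('side','side6');cv2.imwrite('pics/c6.png',cv2.resize(im[130:190,270:350],None,fx=8,fy=8,interpolation=cv2.INTER_NEAREST)[:,:,::-1])
im,d=snap('top','top6');cv2.imwrite('pics/ct6.png',cv2.resize(im[100:220,200:340],None,fx=5,fy=5)[:,:,::-1])
```

```text
[ 0.59207269 -0.12374186  0.17757917] [ 0.4236984   0.35104094 -0.23183658] 0.021931554188198178
```

View pics/c6.png

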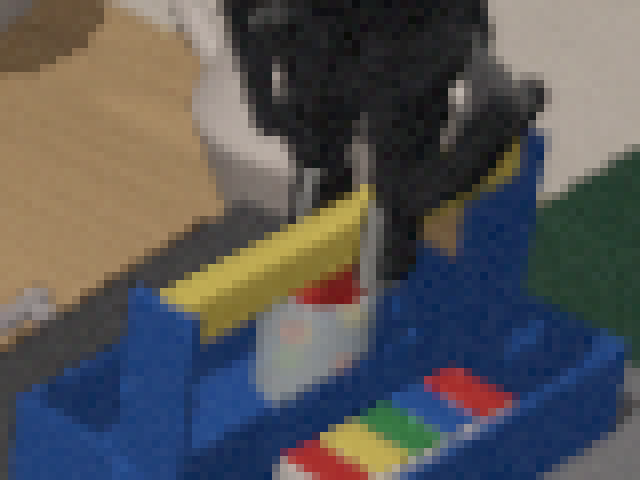

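View pics/ct6.png

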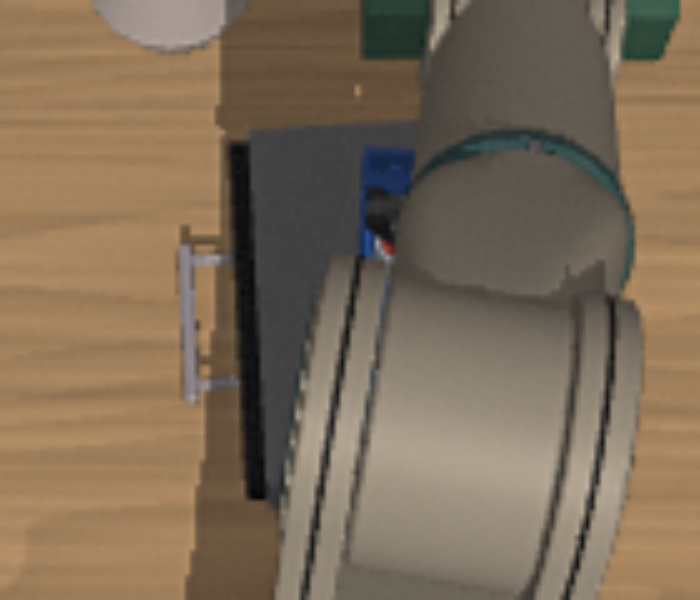

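Request:
{"name": "carry_out", "arguments": {
  "moves": "0 0 0 0;0 0 0 0;0 0 0 0",
  "claw": 0.2
}}

```text
time_s: 7.97
tcp_pos: [0.592, -0.1237, 0.1773]
eef_rot: [0.51, -0.49, 0.51, 0.49]
ft_force: [0.2, 0.8, 0.7]
opening: 0.0173
```

Request:
{"name": "carry_out", "arguments": {
  "moves": "0 0 0 0;0 0 0 0;0 0 0 0;0 0 0 0;0 0 0 0;0 0 0 0",
  "claw": 0
}}

```text
time_s: 8.47
tcp_pos: [0.592, -0.1238, 0.1774]
eef_rot: [0.51, -0.49, 0.51, 0.49]
ft_force: [-1.2, -0.8, 1.1]
opening: 0.0128
```

```bash
cat >> h.py <<'E'
def tray(tag,zlo):
    im,d=snap('side',tag);W=cloud('side',d);Z=W[...,2];hsv=cv2.cvtColor(im,cv2.COLOR_RGB2HSV)
    near=(abs(W[...,0]-.586)<.13)&(abs(W[...,1]+.12)<.1)
    m=near&(hsv[...,0]>20)&(hsv[...,0]<35)&(hsv[...,1]>120)&(Z>zlo+.08);P=W[m]
    px=np.polyfit(P[:,0]-.586,P[:,1],1);pz=np.polyfit(P[:,0]-.586,P[:,2],1)
    print('bar n',m.sum(),'y',px,'z',pz,'pitch deg',np.degrees(np.arctan(pz[0])))
    m=near&(hsv[...,0]>100)&(hsv[...,0]<130)&(hsv[...,1]>120)&(Z>zlo-.01)
    P=W[m];print('blue minz',np.percentile(P[:,2],[0,1,2,5]),'n',len(P))
    return im
E
python3 - <<'E'
from h import *
s=sensors.get_state();print(s['tcp_pos'],s['ft_force'],s['opening'])
tray('side7',.088)
E
```

```text
[ 0.59200667 -0.12381629  0.17741422] [-1.17769953 -0.79203304  1.11861033] 0.012810271999854884
bar n 201 y [-0.04841388 -0.12660568] z [-0.05177008  0.18911092] pitch deg -2.9635612589744267
blue minz [0.08457458 0.08772331 0.08861062 0.08980548] n 1886
```

Request:
{"name": "carry_out", "arguments": {
  "moves": "0 0 0.008 0;0 0 0.02 0;0 0 0.04 0;0 0 0.06 0;0 0 0.08 0;0 0 0.08 0"
}}

```text
time_s: 9.02
tcp_pos: [0.5928, -0.1238, 0.1986]
eef_rot: [0.51, -0.491, 0.509, 0.489]
ft_force: [1.5, 0.2, -3.7]
opening: 0.0131
```

Run:
```python
from h import *
s=sensors.get_state();print(s['tcp_pos'],s['ft_force'],s['wrist_torque'],s['opening'])
im=tray('side8',.105);cv2.imwrite('pics/c8.png',cv2.resize(im[90:260,230:380],None,fx=3.5,fy=3.5)[:,:,::-1])
```

```text
[ 0.59275736 -0.12378929  0.19863182] [ 1.49181669  0.20253683 -3.70331622] [ 0.01205184 -0.11406775 -0.00058893] 0.013109142918986344
bar n 211 y [-0.0507605  -0.12715411] z [-0.04157101  0.21078578] pitch deg -2.3804730300438086
blue minz [0.10518852 0.10827749 0.10943939 0.11104504] n 1925
```

View pics/c8.png

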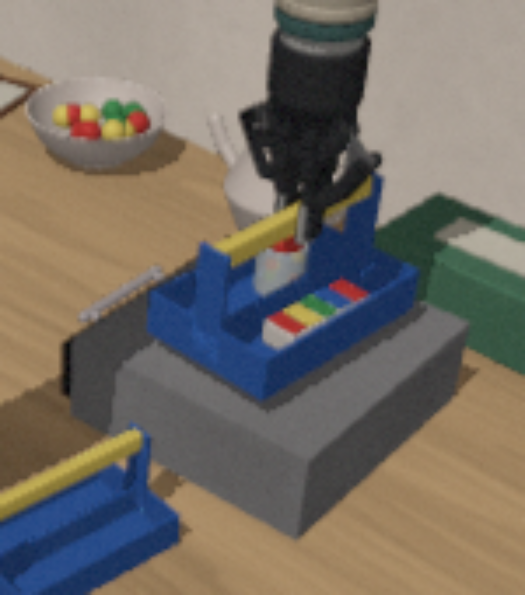

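The tray hangs level about 21 mm above the unit with its contents in place. I'll continue up.

Request:
{"name": "carry_out", "arguments": {
  "moves": "0 0 0.03 0;0 0 0.08 0;0 0 0.14 0;0 0 0.2 0;0 0 0.25 0;0 0 0.29 0;0 0 0.31 0;0 0 0.32 0"
}}

```text
time_s: 9.73
tcp_pos: [0.5922, -0.1237, 0.2782]
eef_rot: [0.51, -0.49, 0.509, 0.49]
ft_force: [0.4, -0.8, -5.0]
opening: 0.013
```

Request:
{"name": "carry_out", "arguments": {
  "moves": "0 0 0 0;0 0 0 0;0 0 0 0;0 0 0 0;0 0 0 0;0 0 0 0"
}}

```text
time_s: 10.23
tcp_pos: [0.5918, -0.1237, 0.2769]
eef_rot: [0.51, -0.49, 0.51, 0.49]
ft_force: [0.4, -0.1, -3.6]
opening: 0.0133
```

Run:
```python
from h import *
s=sensors.get_state();print(s['tcp_pos'],s['eef_rot'],s['ft_force'],s['wrist_torque'],s['opening'],abs(s['joint_velocities']).max())
im=tray('side9',.185);cv2.imwrite('pics/c9.png',cv2.resize(im[60:330,120:480],None,fx=2.2,fy=2.2)[:,:,::-1])
drawer('side','side10'); im,d=snap('top','top9')
z=np.load('side0.npz');W=cloud('side',z['d']);hsv=cv2.cvtColor(z['im'],cv2.COLOR_RGB2HSV);m=(abs(W[...,0]-.586)<.13)&(abs(W[...,1]+.12)<.1)&(hsv[...,0]>20)&(hsv[...,0]<35)&(hsv[...,1]>120)&(W[...,2]>.168);P=W[m];print('ref slope at start',np.polyfit(P[:,0]-.586,P[:,2],1))
# same with x near ends: upper edge of bar
for t in('side0','side9'):
    z=np.load(t+'.npz');W=cloud('side',z['d']);hsv=cv2.cvtColor(z['im'],cv2.COLOR_RGB2HSV);m=(abs(W[...,0]-.586)<.13)&(abs(W[...,1]+.12)<.1)&(hsv[...,0]>100)&(hsv[...,0]<130)&(hsv[...,1]>120);P=W[m]
    for lo,hi in((.47,.52),(.65,.70)):
        Q=P[(P[:,0]>lo)&(P[:,0]<hi)&(P[:,2]>(.08 if t=='side0' else .18))];print(t,lo,'zmax',np.percentile(Q[:,2],[98,99.5]),'zmin',np.percentile(Q[:,2],[.5,2]))
```

```text
[ 0.59183999 -0.12365104  0.27694027] [ 0.50957147 -0.4898916   0.50985573  0.49029611] [ 0.38583124 -0.06050834 -3.63182177] [0.03668805 0.0227663  0.00444109] 0.013302750448637253 0.0038093239702034747
bar n 234 y [-0.05041268 -0.12767835] z [-0.02653343  0.28914432] pitch deg -1.5198969091291024
blue minz [0.18511114 0.18709673 0.18807119 0.18970584] n 2046
side front panel a 0 
handle 54 [0.15315678 0.16208964 0.16870781]
ref slope at start [-0.00661332  0.19098959]
side0 0.47 zmax [0.19214163 0.1966028 ] zmin [0.0868507  0.08820503]
side0 0.65 zmax [0.18265828 0.1936961 ] zmin [0.08823363 0.08936957]
side9 0.47 zmax [0.29088599 0.29520535] zmin [0.18629384 0.18758122]
side9 0.65 zmax [0.28088771 0.2916857 ] zmin [0.18787353 0.18961975]
```

View pics/c9.png

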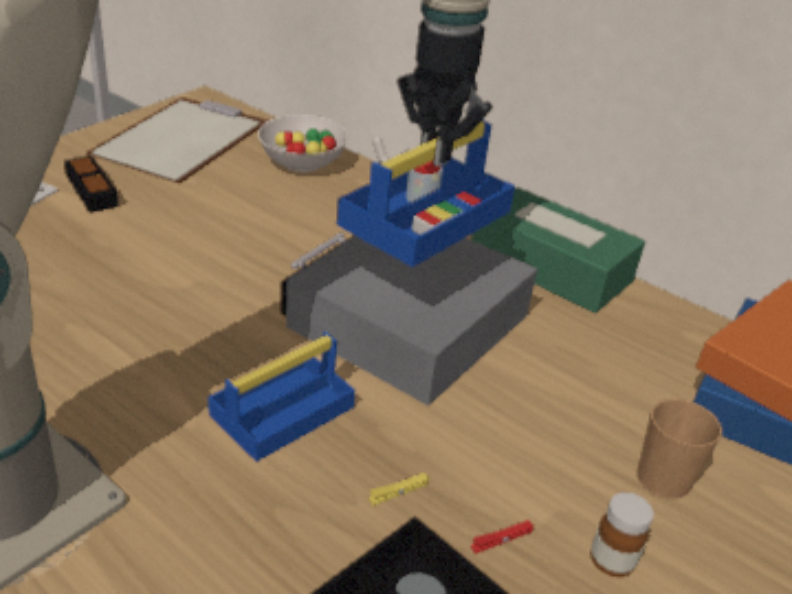

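View pics/top9.png

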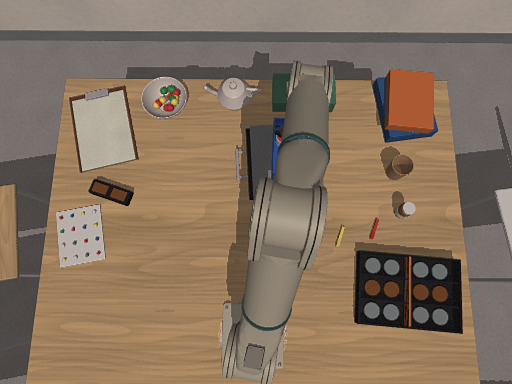

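The views show the tray level over the unit, jar and pill box inside, drawer shut, and the bystanders where they were. I'm handing in.

```bash
python3 -c "
from bench import workorder; print(workorder.hand_in())"
```

```text
the job is handed in; nothing more can be done
None
```

The drawer is shut and the arm is holding the larger blue tray level about 10 cm above the unit. I handed the job in at about 10.4 s on the robot's clock.

- **Drawer:** I pushed it home with the closed fingers on its handle bar. A final press reached 17 N with only 0.3 mm of travel, so it was against its stop. In the later side pictures the handle stands at about 161–163 mm; home is 165 mm, and calibration is good to about 2 mm.
- **Lift:** I gripped the yellow bar near its middle and raised the tray straight up, 99.5 mm by the TCP reading. The side camera puts its underside at about 0.186 m, against 0.085 m for the unit's top. The arm was steady, with about 3.6 N of load on the wrist.
- **Contents and bystanders:** The jar and pill box are still in the tray. By eye, the other things on the table have not moved.

**Checks that disagreed:**
- **Bar position:** The two cameras placed the bar's y position about 3–4 mm apart, so I gripped midway. The tray may have shifted by a millimetre or two as the jaws closed.
- **Level:** A slope fit to the partly hidden bar gave about 1.5° of tilt. The tray's end heights differ by the same amount as at the start to within 1 mm, so I took that as the gripper hiding part of the bar.

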